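# Load a cuvette carton into the analyser's covered roller bay

### The arm

A 6-joint arm with a two-finger parallel gripper is mounted at the origin on the work surface. World frame = base frame: x ahead of the robot, y to its left, z up, the work surface at z = 0. Lengths are in m, angles in rad, forces in N, time in s.
With the tool pointing down it reaches from about 0.35 to 0.775 m from the base axis. Payload 5.5 kg.
Tool frame: the origin (TCP) lies between the finger pads; the fingertips stand 19 mm ahead of it and the grasp point (between the pads) is the TCP; z points along the fingers, y is the line along which they close (so a half turn about z gives the same grasp; the last joint's range is limited). The gripper opens to 85 mm and grips with 20 to 120 N. Pads are 22 mm wide; open, the fingers measure 114 mm over their backs; the gripper's body (76 mm by 85 mm) begins 54 mm behind the grasp point. The pads swing forward as they close: fully open they stand 13 mm farther back than shut.
Start: joints at [-1.439, 0.313, 0.046, 1.304, 0, 1.431], TCP at [0.154, -0.554, 0.25] pointing down, gripper open.
Joint ranges: [-2.76, 2.76], [-0.86, 1.69], [-1.03, 1.26], [-2.2, 2.34], [-1.47, 1.5], [-3.14, 3.14]. Speed limits (rad/s): [2.57, 2.57, 3.14, 3.14, 3.14, 3.14].

### API

Orientations are given as a unit quaternion [w, x, y, z].
In Python, from workcell import env gives the robot as it stands.
- The arm moves only by the shell command python3 -m pendant 'ROWS' [FORCE]. ROWS is JSON, a list of rows, each an object with "travel": the shift along the tool's x, y, z scaled (see below), a list of three; "rot": the turn, a rotation vector about the tool's x, y, z scaled (see below), a list of three; "fingers": the opening, from -1 (shut) to 1 (fully open). In form: [{"travel": [dx, dy, dz], "rot": [wx, wy, wz], "fingers": fingers}, ...]. A call has 1 to 10 rows; each row is the pose to reach, as a shift and turn from the pose commanded when the call began, along the tool's axes at that moment; what a row does not reach only later rows make up. The controller multiplies each number of a shift by 0.12 m and each number of a turn by 60 degrees. A row lasts 1/10 s, in which the tool goes at most 50 mm and 8.59 degrees, less where a joint would pass 70% of its speed; a pose out of reach is approached as far as the arm can. A call with a number of a shift or a turn outside -1 to 1 is refused whole. A call with a gripper value outside its range is refused whole. The fingers move at their own pace and stop on an object; FORCE is the grip in N (left out, the last holds). Time passes only in rows, so rows that repeat a pose let the fingers close. It gives the time, the measured TCP pose, the force, the opening and the grip force at its end, in the units of the state.
- env.get_state(): the state, without advancing time (a new reading comes with each control period).
- env.read_camera(name): name is "scene" or "side" or "wrist"; returns (picture, depth): 480x640x3 uint8, blue, green, red; 480x640 float32, m along the optical axis (not along the pixel's ray), 0 where there is no reading.
- env.camera_model(name): a dict with "fovy" (degrees; the focal length in pixels is half the picture's height over the tangent of half this angle, whatever the lens; pixels are square), "cx", "cy" (the principal point, pixels), "rvec" (rotation vector, rad) and "tvec" (3), from world to camera coordinates, as OpenCV has them; the wrist camera has in their place "T_tool_cam" (4x4, takes a point from camera to tool coordinates, whose origin is the TCP and whose axes are the flange's). Camera axes: x right, y down, z forward; pixel columns grow to the right and rows downward; lengths in m; the calibration is good to about 2 mm. A picture is of the moment at which its call begins: read the wrist's pose just before it. camera_model takes no time and is no camera call.
- env.hand_in(): hands the job in; it is judged then, once.
Trained networks look in the newest picture that a camera, given by its name, has taken for a name from the list of things; names that differ only in an ending like _2 or _b are one class to them, and where a whole thing is asked for, a point or a joint stands for the part that bears it (a point fixed in the world has none). Each returns a list of dicts, best first, with "conf" (0 to 1); they miss things now and then, are a little off and sometimes report something else, mostly with a low value. They report only what shows in the picture. A call takes as long as a camera call.
- env.outline_of(camera, target): "mask" (480x640 bool, what is visible of it) and "xy" ([column, row] in pixels, amid what is visible of it).
The state is a dict: "clock": time; "joint_pos": joint angles; "qvel": joint speeds; "tau": joint torques, N m; "tcp_pos": TCP position; "orientation": TCP orientation; "wrist_force": force on the tool from outside, world axes, zero at the start; "ft_torque": the same for the moment, N m; "finger_gap": finger opening in m; "grip_force": force on a finger pad.
Only numpy, scipy, OpenCV 4.12 (cv2) and the standard library are available. Lean on these libraries where they do the work, as an engineer would, in place of code of your own. Each camera call takes 0.05 s, during which the arm holds its last target. There are 200 camera calls.

### The job

Load the long, closed white carton into the analyser: lift it onto the open part of the roller lane, lengthwise between the guides, then push it in slowly under the clear cover until it is fully home against the back of the bay. Keep the carton upright, never shove it so that it runs ahead on the rollers, leave the other things on the bench where they are, and finish with the carton let go and at rest.

Things in the scene. Friction and masses are not known exactly. Their poses are not given: they have to be found in the camera images.
- carton: The carton to load: closed, rigid white card box 120 long (x) x 60 wide (y) x 58 mm high, 0.25 to 0.5 kg, blank grey label on top, brown line round its lid. It stands on the bench left or right of the loader, turned up to 0.5 rad. Origin: centre of its underside. Either end may go in first.
- loader: Fixed loader: low roller lane running into a grey analyser (150 high, 300 wide, 210 mm deep), turned up to 0.3 rad. Origin: on the bench, on the lane's centre line, below the front edge of the clear cover. x along the lane into the bay, y left, z up. The lane is open above for x < 0; its bay is x 0 to 145 mm; the analyser's front at x = 145 is the back stop.
- lane (a point): Middle of the open part of the lane at roller-top height (loader frame x -70, y 0, z 40 mm); axes as the loader's. 11 passive rollers (18 mm diameter, x -135 to +130) turn easily: the carton needs about 0.5 N and runs on about 5 mm after a push at 0.1 m/s. Guides both sides: inner faces y = +-36, tops z = 52 (12 mm above the rollers), 8 mm thick, from x = -150 to 145 mm.
- rim (a point): Front edge of the cover's dark steel rim, middle of its lower edge (loader frame x 0, y 0, z 115 mm); axes as the loader's. Rim and clear cover are 5 mm thick, 104 mm wide, over the whole bay; grey side cheeks, inner faces y = +-44. Below it the carton must go slower than 0.25 m/s. An upright gripper does not fit below: lean it back 30 to 50 degrees, fingers shut, pointing in and down.
- home (a point): Where the carton's origin is when fully home: on the centre line at roller-top height, 85 mm beyond the rim's front edge (loader frame x 85, y 0, z 40 mm); axes as the loader's. Its near end is then 25 mm inside the rim (loader x = 25).
- rack: Bystander: white plastic test-tube rack 110 x 60 mm, 70 mm high, with glass tubes up to 123 mm high fixed in it; it stands on the other side of the loader from the carton. Origin: centre of its underside.
- bottle: Bystander: amber glass jar, 60 mm diameter, 120 mm high. Origin: centre of its underside.
- tall_box: Bystander: open, empty, square white box 80 x 80 mm, 110 mm high. Origin: centre of its underside.

How it is judged:
By the outcome, as a careful person would: the job done as asked, in the order asked, and still so for the second after the job is handed in, with the robot touching nothing.
It also fails if it takes over 64 s, if anything falls off the work surface, if the arm or the gripper's body presses on something with over 40 N, if the wrist force passes 120 N, or if a joint passes its speed limit or range.

## Working session

There is one attempt and no reset: what is moved stays moved. The work goes in short steps, Python scripts to look and compute and a shell command to move; the robot and the scene stay as the last step left them, time stands still between calls to the robot, and variables do not carry over. Pictures are saved under pics/ and viewed, at most 10 in all, crops included, and the job is handed in when it is done.

```bash
mkdir -p pics; ls; cat > h.py <<'E'
import numpy as np, cv2
from scipy.spatial.transform import Rotation as R
from workcell import env
def cam(name):
    m=env.camera_model(name); f=240/np.tan(np.radians(m["fovy"])/2)
    if "rvec" in m:
        T=np.eye(4); T[:3,:3]=cv2.Rodrigues(np.array(m["rvec"],float))[0]; T[:3,3]=np.ravel(m["tvec"]); T=np.linalg.inv(T)
    else:
        s=env.get_state(); q=s["orientation"]; W=np.eye(4); W[:3,:3]=R.from_quat([q[1],q[2],q[3],q[0]]).as_matrix(); W[:3,3]=s["tcp_pos"]
        T=W@np.array(m["T_tool_cam"])
    return f,m["cx"],m["cy"],T,m
def cloud(name):
    f,cx,cy,T,m=cam(name); im,d=env.read_camera(name)
    v,u=np.mgrid[:480,:640]
    P=np.stack([(u-cx)/f*d,(v-cy)/f*d,d],-1)@T[:3,:3].T+T[:3,3]
    P[d==0]=np.nan
    return im,d,P
E
python3 - <<'E'
from h import *
ims=[]
for c in ("scene","side"):
    im,d,P=cloud(c); ims.append(im); np.savez(f"{c}.npz",im=im,P=P)
    m=env.camera_model(c); print(c,{k:v for k,v in m.items()}, "campos",cam(c)[3][:3,3].round(3),(d>0).mean())
    for t in ("carton","loader","rack","bottle","tall_box"):
        for o in env.outline_of(c,t)[:2]:
            Q=P[o["mask"]]; Q=Q[~np.isnan(Q[:,0])]
            print(c,t,round(o["conf"],2),np.round(o["xy"]),np.median(Q,0).round(3) if len(Q) else None, np.percentile(Q,[2,98],axis=0).round(3).tolist() if len(Q) else None)
            if t=="carton": np.save(f"m_{c}.npy",o["mask"]) if o["conf"]>.5 else 0
cv2.imwrite("pics/a.png",ims[0]); cv2.imwrite("pics/b.png",ims[1])
E
```

```text
pics
scene {'fovy': 57.64812714092006, 'cx': 323.9599138881012, 'cy': 234.17586045667264, 'rvec': array([ 2.15765954,  0.67774357, -0.30225121]), 'tvec': array([-0.45548843, -0.13652123,  1.28008509])} campos [ 0.979 -0.646  0.7  ] 0.9959993489583333
scene carton 0.58 [189. 318.] [ 0.475 -0.335  0.057] [[0.396, -0.373, 0.005], [0.515, -0.287, 0.06]]
scene loader 0.94 [407. 309.] [ 0.833 -0.137  0.148] [[0.496, -0.27, 0.014], [0.963, 0.026, 0.153]]
scene rack 0.74 [366. 175.] [0.483 0.332 0.056] [[0.419, 0.303, 0.0], [0.528, 0.406, 0.12]]
scene rack 0.58 [244. 390.] [ 0.671 -0.399  0.092] [[0.636, -0.417, 0.007], [0.686, -0.366, 0.121]]
scene bottle 0.71 [240. 390.] [ 0.671 -0.399  0.092] [[0.636, -0.417, 0.008], [0.686, -0.366, 0.121]]
scene tall_box 0.63 [443. 184.] [0.684 0.369 0.07 ] [[0.632, 0.352, 0.002], [0.725, 0.444, 0.11]]
side {'fovy': 54.712408233000176, 'cx': 320.07727973464495, 'cy': 242.47975106671174, 'rvec': array([ 1.06018348, -2.33896049,  1.08776022]), 'tvec': array([0.38557252, 0.3571966 , 0.92694493])} campos [-0.108  0.604  0.871] 0.9959114583333334
side carton 0.62 [426. 227.] [ 0.487 -0.311  0.055] [[0.24, -0.35, 0.007], [0.512, 0.046, 0.373]]
side loader 0.68 [309. 208.] [ 0.741 -0.031  0.119] [[0.459, -0.225, 0.006], [0.947, 0.063, 0.154]]
side rack 0.56 [237. 354.] [0.454 0.354 0.07 ] [[0.416, 0.309, 0.005], [0.522, 0.371, 0.124]]
side bottle 0.84 [399. 192.] [ 0.642 -0.366  0.076] [[0.626, -0.401, 0.008], [0.675, -0.355, 0.122]]
side tall_box 0.93 [161. 307.] [0.648 0.406 0.07 ] [[0.631, 0.361, 0.003], [0.723, 0.449, 0.111]]
```

View pics/a.png

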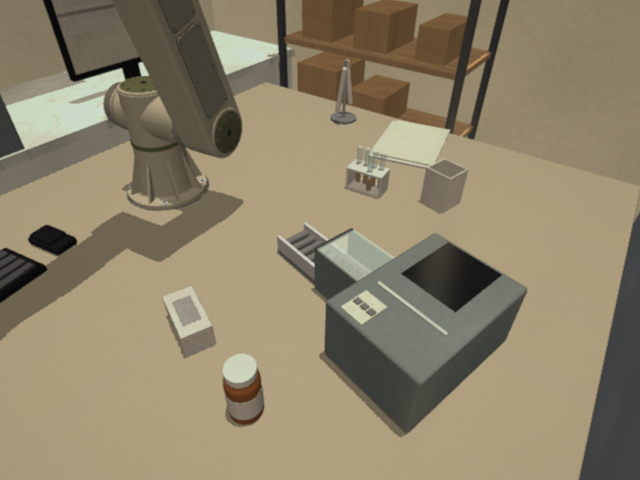

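View pics/b.png

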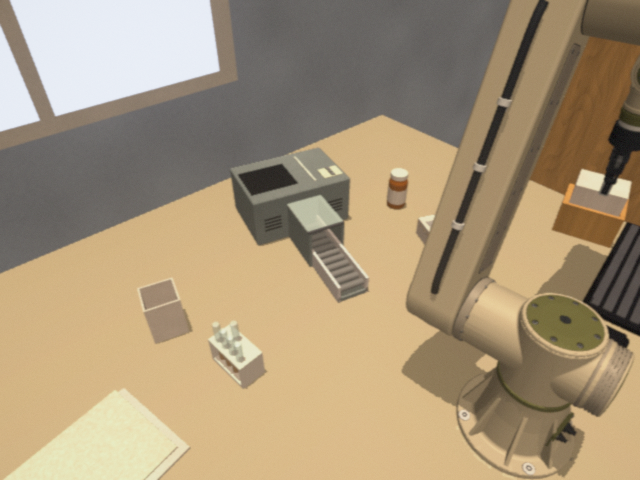

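The scene view shows the carton at (189,320) and the bottle at (243,388). The lane runs from (290,245) into the cover at (355,260), and the rack and tall box stand on the far side. The side view agrees, though the arm partly hides the carton there.

```bash
python3 - <<'E'
from h import *
S=np.load("scene.npz")["P"].reshape(-1,3); D=np.load("side.npz")["P"].reshape(-1,3)
def box(P,n):
    P=P[~np.isnan(P[:,0])]
    if len(P)<10: print(n,len(P));return
    c,s,a=cv2.minAreaRect((P[:,:2]*1000).astype(np.float32)); print(n,len(P),"c",np.round(c,1),"size",np.round(s,1),"ang",round(a,2),round(np.radians(a),3),"z",np.percentile(P[:,2],[5,50,95]).round(4)); print("   corners",cv2.boxPoints((c,s,a)).round(0).tolist())
def sel(P,x0,x1,y0,y1,z0,z1): return P[(P[:,0]>x0)&(P[:,0]<x1)&(P[:,1]>y0)&(P[:,1]<y1)&(P[:,2]>z0)&(P[:,2]<z1)]
for n,P in (("scene",S),("side",D)):
    box(sel(P,.36,.56,-.42,-.24,.052,.064),n+" carton top")
    box(sel(P,.36,.56,-.42,-.24,.02,.064),n+" carton all")
    box(sel(P,.5,1.1,-.35,.12,.143,.16),n+" analyser top")
    box(sel(P,.4,.8,-.2,.12,.112,.125),n+" cover")
    box(sel(P,.4,.62,-.2,.12,.047,.057),n+" guides")
    box(sel(P,.4,.62,-.2,.12,.03,.044),n+" rollers")
    box(sel(P,.6,.72,-.45,-.3,.02,.13),n+" bottle")
E
```

```text
scene carton top 1552 c [ 451.2 -324.7] size [ 60.4 121.6] ang 65.86 1.149 z [0.0559 0.058  0.0601]
   corners [[383.0, -327.0], [494.0, -377.0], [519.0, -322.0], [408.0, -272.0]]
scene carton all 1990 c [ 451.2 -324.9] size [ 60.5 121.6] ang 66.07 1.153 z [0.0279 0.0576 0.0599]
   corners [[383.0, -328.0], [495.0, -377.0], [519.0, -322.0], [408.0, -273.0]]
scene analyser top 15723 c [ 839.  -103.2] size [300.8 210.1] ang 75.02 1.309 z [0.1476 0.15   0.1527]
   corners [[699.0, -221.0], [902.0, -276.0], [979.0, 15.0], [776.0, 69.0]]
scene cover 2229 c [658. -54.] size [106.4 130.6] ang 74.8 1.305 z [0.1176 0.1197 0.1214]
   corners [[581.0, -88.0], [707.0, -122.0], [735.0, -20.0], [609.0, 14.0]]
scene guides 334 c [542.8 -26.2] size [ 92.5 189.5] ang 72.07 1.258 z [0.0477 0.0513 0.0537]
   corners [[438.0, -41.0], [619.0, -99.0], [647.0, -11.0], [467.0, 47.0]]
scene rollers 745 c [541.9 -29.9] size [ 85.9 189.7] ang 72.05 1.258 z [0.031  0.0379 0.0425]
   corners [[438.0, -42.0], [619.0, -100.0], [645.0, -18.0], [465.0, 40.0]]
scene bottle 2196 c [ 658.8 -390.2] size [56.4 56.9] ang 
[... 617 characters left out ...]
83.0, 16.0], [775.0, 74.0]]
side cover 1575 c [675.6 -41.7] size [281.9 163. ] ang 71.34 1.245 z [0.1153 0.12   0.1231]
   corners [[553.0, -149.0], [708.0, -201.0], [798.0, 66.0], [644.0, 118.0]]
side guides 375 c [538.2 -22.1] size [103.8 182. ] ang 78.52 1.37 z [0.0477 0.0516 0.0552]
   corners [[439.0, -55.0], [617.0, -91.0], [638.0, 11.0], [459.0, 47.0]]
side rollers 1149 c [538.9 -14.2] size [ 91.9 182.5] ang 76.15 1.329 z [0.0312 0.0376 0.0422]
   corners [[439.0, -37.0], [616.0, -81.0], [638.0, 9.0], [461.0, 52.0]]
side bottle 648 c [ 653.3 -380.8] size [57.2 56.6] ang 84.07 1.467 z [0.0266 0.083  0.121 ]
   corners [[622.0, -406.0], [678.0, -412.0], [684.0, -355.0], [628.0, -349.0]]
```

```bash
cat >> h.py <<'E'
def Rm(q): return R.from_quat([q[1],q[2],q[3],q[0]])
def target(yaw,tilt=0,flip=False):
    # tool z down leaned toward +x of yaw frame by tilt; tool y = across (yaw frame y)
    z=np.array([np.sin(tilt),0,-np.cos(tilt)]); y=np.array([0,-1.,0]) if not flip else np.array([0,1.,0]); x=np.cross(y,z)
    return R.from_euler("z",yaw)*R.from_matrix(np.stack([x,y,z],1))
def plan(pos,yaw,tilt=0):
    s=env.get_state(); C=Rm(s["orientation"]); p=np.array(s["tcp_pos"])
    t=C.inv().apply(np.array(pos)-p)
    print("now",p.round(4),"q",np.round(s["joint_pos"],2),"t",s["clock"],"F",np.round(s["wrist_force"],1),"gap",round(s["finger_gap"],4))
    for fl in (0,1):
        r=(C.inv()*target(yaw,tilt,fl)).as_rotvec(degrees=True)
        print("travel",(t/.12).round(3),"rot",(r/60).round(3),"deg",r.round(1))
LO=np.array([.5965,-.038]); LY=-.262
def L(x,y,z):
    c,s=np.cos(LY),np.sin(LY); return [LO[0]+c*x-s*y,LO[1]+s*x+c*y,z]
E
python3 - <<'E'
from h import *
print(Rm(env.get_state()["orientation"]).as_matrix().round(3))
plan([.451,-.325,.20],np.radians(-24.1))
plan(L(-.07,0,.2),LY)
E
```

```text
[[ 0.963  0.268  0.   ]
 [ 0.268 -0.963 -0.   ]
 [ 0.     0.    -1.   ]]
now [ 0.1544 -0.5539  0.2503] q [-1.44  0.31  0.05  1.3   0.    1.43] t 0.6 F [ 0.4 -0.3  0.2] gap 0.0853
travel [ 2.893 -1.174  0.419] rot [ 0.    -0.     0.661] deg [ 0.  -0.  39.7]
travel [ 2.893 -1.174  0.419] rot [ 0.     0.    -2.339] deg [   0.     0.  -140.3]
now [ 0.1544 -0.5539  0.2503] q [-1.44  0.31  0.05  1.3   0.    1.43] t 0.6 F [ 0.4 -0.3  0.2] gap 0.0853
travel [ 4.201 -3.449  0.419] rot [ 0.   -0.    0.51] deg [ 0.  -0.  30.6]
travel [ 4.201 -3.449  0.419] rot [ 0.    0.   -2.49] deg [   0.     0.  -149.4]
```

```bash
python3 -m pendant '[{"travel":[0.3,-0.12,0],"rot":[0,0,0],"fingers":1},{"travel":[0.6,-0.25,0],"rot":[0,0,0],"fingers":1},{"travel":[0.9,-0.37,0],"rot":[0,0,0],"fingers":1},{"travel":[0.97,-0.4,0],"rot":[0,0,0],"fingers":1}]' 40
python3 -m pendant '[{"travel":[0.3,-0.12,0],"rot":[0,0,0],"fingers":1},{"travel":[0.6,-0.25,0],"rot":[0,0,0],"fingers":1},{"travel":[0.9,-0.37,0],"rot":[0,0,0],"fingers":1},{"travel":[0.97,-0.4,0],"rot":[0,0,0],"fingers":1}]'
python3 -m pendant '[{"travel":[0.4,-0.16,0],"rot":[0,0,0.13],"fingers":1},{"travel":[0.7,-0.29,0],"rot":[0,0,0.27],"fingers":1},{"travel":[0.95,-0.374,0],"rot":[0,0,0.4],"fingers":1},{"travel":[0.95,-0.374,0],"rot":[0,0,0.53],"fingers":1},{"travel":[0.95,-0.374,0],"rot":[0,0,0.66],"fingers":1},{"travel":[0.95,-0.374,0],"rot":[0,0,0.66],"fingers":1}]'
python3 - <<'E'
from h import *
im,d,P=cloud("wrist"); cv2.imwrite("pics/c.png",im)
Q=P.reshape(-1,3); Q=Q[(Q[:,2]>.05)&(Q[:,2]<.066)&(np.hypot(Q[:,0]-.451,Q[:,1]+.325)<.1)]
c,s,a=cv2.minAreaRect((Q[:,:2]*1000).astype(np.float32)); print(len(Q),c,s,a,np.median(Q[:,2]))
for o in env.outline_of("wrist","carton")[:1]:
    M=P[o["mask"]]; M=M[(M[:,2]>.05)&(M[:,2]<.066)]; print(o["conf"],cv2.minAreaRect((M[:,:2]*1000).astype(np.float32)))
plan([.451,-.325,.15],np.radians(-24.1))
E
```

```text
clock: 1.0
tcp_pos: [0.2558, -0.4741, 0.2506]
orientation: [-0.0, 0.991, 0.137, 0.0]
wrist_force: [0.4, 0.1, 0.7]
finger_gap: 0.0853
grip_force: 0.0
clock: 1.4
tcp_pos: [0.3548, -0.3972, 0.2505]
orientation: [0.0, 0.991, 0.137, 0.0]
wrist_force: [-0.5, 0.6, 0.0]
finger_gap: 0.0857
grip_force: 0.0
clock: 2.0
tcp_pos: [0.4505, -0.3257, 0.2502]
orientation: [0.0, 0.978, -0.208, -0.0]
wrist_force: [-1.0, -0.6, 0.3]
finger_gap: 0.0857
grip_force: 0.0
11573 (451.15814208984375, -323.627685546875) (60.15618133544922, 119.91165161132812) 65.83129119873047 0.056662993019951424
0.68 ((451.15814208984375, -323.627685546875), (60.15618133544922, 119.91165161132812), 65.83129119873047)
now [ 0.4503 -0.3258  0.2503] q [-0.77  0.28 -0.01  1.29 -0.    2.79] t 2.1 F [-0.1  0.6 -0.2] gap 0.0855
travel [ 0.003 -0.009  0.836] rot [ 0.    -0.     0.003] deg [ 0.  -0.   0.2]
travel [ 0.003 -0.009  0.836] rot [ 0.000e+00  1.000e-03 -2.997e+00] deg [   0.     0.  -179.8]
```

View pics/c.png

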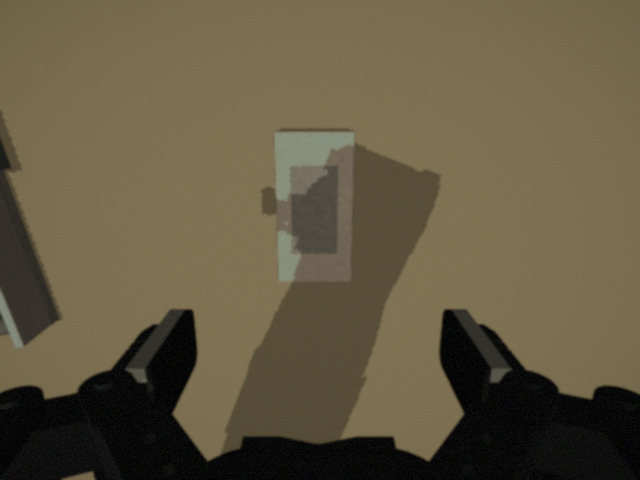

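The wrist view shows the carton squarely aligned between the open fingers, at columns 275-353 and rows 130-282. The measured size is 60x120 mm, which matches. The last joint would pass its range over the lane, so I use the half-turned grasp.

```bash
python3 -m pendant '[{"travel":[0,0,0],"rot":[0,0,-0.14],"fingers":1},{"travel":[0,0,0],"rot":[0,0,-0.28],"fingers":1},{"travel":[0,0,0],"rot":[0,0,-0.42],"fingers":1},{"travel":[0,0,0.1],"rot":[0,0,-0.56],"fingers":1},{"travel":[0,0,0.2],"rot":[0,0,-0.7],"fingers":1},{"travel":[0,0,0.3],"rot":[0,0,-0.84],"fingers":1},{"travel":[0,0,0.3],"rot":[0,0,-0.98],"fingers":1}]'
python3 -m pendant '[{"travel":[0,0,0],"rot":[0,0,-0.14],"fingers":1},{"travel":[0,0,0],"rot":[0,0,-0.28],"fingers":1},{"travel":[0,0,0],"rot":[0,0,-0.42],"fingers":1},{"travel":[0,0,0.1],"rot":[0,0,-0.56],"fingers":1},{"travel":[0,0,0.2],"rot":[0,0,-0.7],"fingers":1},{"travel":[0,0,0.3],"rot":[0,0,-0.84],"fingers":1},{"travel":[0,0,0.3],"rot":[0,0,-0.98],"fingers":1}]'
python3 -m pendant '[{"travel":[0,0,0],"rot":[0,0,-0.14],"fingers":1},{"travel":[0,0,0],"rot":[0,0,-0.28],"fingers":1},{"travel":[0,0,0],"rot":[0,0,-0.42],"fingers":1},{"travel":[0,0,0],"rot":[0,0,-0.56],"fingers":1},{"travel":[0,0,0],"rot":[0,0,-0.7],"fingers":1},{"travel":[0,0,0],"rot":[0,0,-0.84],"fingers":1},{"travel":[0,0,0],"rot":[0,0,-0.98],"fingers":1},{"travel":[0,0,0],"rot":[0,0,-1],"fingers":1}]'
python3 - <<'E'
from h import *
print(env.camera_model("wrist")["T_tool_cam"])
plan([.4515,-.3245,.042],np.radians(-24.1))
E
```

```text
clock: 2.8
tcp_pos: [0.4494, -0.3251, 0.2125]
orientation: [-0.001, 0.953, 0.303, -0.001]
wrist_force: [0.3, 0.4, 0.6]
finger_gap: 0.0854
grip_force: 0.0
clock: 3.5
tcp_pos: [0.4493, -0.3251, 0.1766]
orientation: [-0.001, 0.682, 0.731, -0.0]
wrist_force: [0.3, 0.2, 0.6]
finger_gap: 0.0853
grip_force: 0.0
clock: 4.3
tcp_pos: [0.4502, -0.3258, 0.1783]
orientation: [0.0, 0.227, 0.974, -0.0]
wrist_force: [-0.3, 0.6, 1.1]
finger_gap: 0.0855
grip_force: 0.0
[[-5.44672781e-04 -9.57081615e-01 -2.89818022e-01  7.41394191e-02]
 [ 9.99999724e-01 -3.74908506e-04 -6.41280316e-04 -9.54694266e-04]
 [ 5.05102359e-04 -2.89818291e-01  9.57081555e-01 -1.22122591e-01]
 [ 0.00000000e+00  0.00000000e+00  0.00000000e+00  1.00000000e+00]]
now [ 0.4502 -0.3258  0.1783] q [-0.77  0.31 -0.14  1.12 -0.   -0.31] t 4.3 F [-0.3  0.6  1.1] gap 0.0855
travel [-0.005  0.015  1.136] rot [0.    0.    2.964] deg [  0.    0.  177.8]
travel [-0.005  0.015  1.136] rot [-0.     0.    -0.036] deg [-0.   0.  -2.2]
```

```bash
python3 -m pendant '[{"travel":[0,0.01,0.25],"rot":[0,0,-0.036],"fingers":1},{"travel":[0,0.015,0.5],"rot":[0,0,-0.036],"fingers":1},{"travel":[-0.005,0.015,0.7],"rot":[0,0,-0.036],"fingers":1},{"travel":[-0.005,0.015,0.85],"rot":[0,0,-0.036],"fingers":1},{"travel":[-0.005,0.015,0.95],"rot":[0,0,-0.036],"fingers":1},{"travel":[-0.005,0.015,0.95],"rot":[0,0,-0.036],"fingers":1}]'
python3 -m pendant '[{"travel":[0,0,0.1],"rot":[0,0,0],"fingers":1},{"travel":[0,0,0.185],"rot":[0,0,0],"fingers":1},{"travel":[0,0,0.185],"rot":[0,0,0],"fingers":1}]'
python3 -c "
from h import *
plan([.4515,-.3245,.042],np.radians(-24.1))"
```

```text
clock: 4.9
tcp_pos: [0.4508, -0.3233, 0.0627]
orientation: [-0.001, 0.211, 0.978, 0.001]
wrist_force: [-0.4, 0.3, -0.6]
finger_gap: 0.0853
grip_force: 0.0
clock: 5.2
tcp_pos: [0.4513, -0.3233, 0.041]
orientation: [-0.001, 0.21, 0.978, 0.0]
wrist_force: [-1.2, 0.2, 0.2]
finger_gap: 0.0851
grip_force: 0.0
now [ 0.4513 -0.3233  0.041 ] q [-0.77  0.43 -0.33  0.81 -0.   -0.34] t 5.2 F [-1.2  0.2  0.2] gap 0.0851
travel [-0.005 -0.009 -0.009] rot [-2.000e-03 -1.000e-03  2.997e+00] deg [-1.000e-01 -0.000e+00  1.798e+02]
travel [-0.005 -0.009 -0.009] rot [ 0.    -0.002 -0.003] deg [ 0.  -0.1 -0.2]
```

```bash
python3 -m pendant '[{"travel":[0,0,0],"rot":[0,0,0],"fingers":0.6},{"travel":[0,0,0],"rot":[0,0,0],"fingers":0.5},{"travel":[0,0,0],"rot":[0,0,0],"fingers":0.4},{"travel":[0,0,0],"rot":[0,0,0],"fingers":0.2},{"travel":[0,0,0],"rot":[0,0,0],"fingers":0},{"travel":[0,0,0],"rot":[0,0,0],"fingers":0}]' 40
python3 -m pendant '[{"travel":[0,0,-0.1],"rot":[0,0,0],"fingers":0},{"travel":[0,0,-0.25],"rot":[0,0,0],"fingers":0},{"travel":[0,0,-0.45],"rot":[0,0,0],"fingers":0},{"travel":[0,0,-0.65],"rot":[0,0,0],"fingers":0},{"travel":[0,0,-0.85],"rot":[0,0,0],"fingers":0},{"travel":[0,0,-0.95],"rot":[0,0,0],"fingers":0},{"travel":[0,0,-0.95],"rot":[0,0,0],"fingers":0}]'
python3 -c "
from h import *
plan(L(-.07,0,.155),LY)"
```

```text
clock: 5.8
tcp_pos: [0.4524, -0.324, 0.0429]
orientation: [0.001, 0.21, 0.978, -0.0]
wrist_force: [-0.7, 1.1, 5.5]
finger_gap: 0.0593
grip_force: 44.9
clock: 6.5
tcp_pos: [0.4527, -0.3246, 0.1579]
orientation: [0.001, 0.21, 0.978, -0.001]
wrist_force: [1.0, -0.7, -3.9]
finger_gap: 0.0595
grip_force: 44.4
now [ 0.4527 -0.3246  0.1579] q [-0.77  0.32 -0.18  1.07 -0.   -0.34] t 6.5 F [ 1.  -0.7 -3.9] gap 0.0595
travel [0.465 2.576 0.019] rot [4.000e-03 2.000e-03 2.846e+00] deg [3.000e-01 1.000e-01 1.707e+02]
travel [0.465 2.576 0.019] rot [-0.002  0.003 -0.154] deg [-0.1  0.2 -9.3]
```

```bash
python3 -m pendant '[{"travel":[0.08,0.1,0],"rot":[0,0,0],"fingers":0},{"travel":[0.2,0.3,0],"rot":[0,0,0],"fingers":0},{"travel":[0.35,0.55,0],"rot":[0,0,0],"fingers":0},{"travel":[0.5,0.8,0],"rot":[0,0,0],"fingers":0},{"travel":[0.6,1,0],"rot":[0,0,0],"fingers":0}]'
python3 -m pendant '[{"travel":[0.1,0.25,0],"rot":[0,0,0],"fingers":0},{"travel":[0.2,0.5,0],"rot":[0,0,0],"fingers":0},{"travel":[0.28,0.75,0],"rot":[0,0,0],"fingers":0},{"travel":[0.28,0.95,0],"rot":[0,0,-0.05],"fingers":0},{"travel":[0.28,1,0],"rot":[0,0,-0.1],"fingers":0},{"travel":[0.28,1,0],"rot":[0,0,-0.15],"fingers":0}]'
python3 -c "
from h import *
plan(L(-.12,0,.155),LY)"
```

```text
clock: 7.0
tcp_pos: [0.4337, -0.1823, 0.1543]
orientation: [-0.002, 0.21, 0.978, 0.001]
wrist_force: [1.2, 0.5, -3.4]
finger_gap: 0.0592
grip_force: 44.4
clock: 7.6
tcp_pos: [0.4536, -0.0601, 0.1546]
orientation: [-0.001, 0.131, 0.991, 0.0]
wrist_force: [-0.2, -0.3, -3.5]
finger_gap: 0.0594
grip_force: 44.6
now [ 0.4536 -0.0601  0.1546] q [-0.31  0.14 -0.41  1.01 -0.   -0.05] t 7.6 F [-0.2 -0.3 -3.5] gap 0.0594
travel [-0.102  0.486 -0.004] rot [ 0.004  0.    -3.   ] deg [   0.2    0.  -180. ]
travel [-0.102  0.486 -0.004] rot [ 0.    -0.002  0.   ] deg [ 0.  -0.1  0. ]
```

Move onto the centre line, then measure the lane and the held carton again from the fixed cameras.

```bash
python3 -m pendant '[{"travel":[-0.03,0.15,0],"rot":[0,0,0],"fingers":0},{"travel":[-0.08,0.35,0],"rot":[0,0,0],"fingers":0},{"travel":[-0.1,0.49,0],"rot":[0,0,0],"fingers":0},{"travel":[-0.1,0.49,0],"rot":[0,0,0],"fingers":0},{"travel":[-0.1,0.49,0],"rot":[0,0,0],"fingers":0}]'
python3 - <<'E'
from h import *
plan(L(-.07,0,.155),LY)
im,d,P=cloud("scene"); cv2.imwrite("pics/d.png",im[170:350,200:480].repeat(2,0).repeat(2,1))
c,s=np.cos(LY),np.sin(LY)
def toL(P):
    A=P[...,:2]-LO; return np.stack([c*A[...,0]+s*A[...,1],-s*A[...,0]+c*A[...,1],P[...,2]],-1)
Q=toL(np.load("scene.npz")["P"].reshape(-1,3)); D=toL(np.load("side.npz")["P"].reshape(-1,3))
pr=lambda n,v:print(n,len(v),np.percentile(v,[2,50,98]).round(4) if len(v) else "")
for n,A in (("scene",Q),("side",D)):
    for x0,x1 in ((-.14,-.09),(-.09,-.05),(-.05,-.01)):
        g=A[(A[:,0]>x0)&(A[:,0]<x1)&(A[:,2]>.0485)&(A[:,2]<.057)]
        pr(f"{n} guideR {x0}",g[(g[:,1]<-.02)&(g[:,1]>-.06)][:,1]); pr(f"{n} guideL {x0}",g[(g[:,1]>.02)&(g[:,1]<.06)][:,1])
    k=A[(A[:,2]>.117)&(A[:,2]<.123)&(abs(A[:,1])<.07)&(A[:,0]<.14)&(A[:,0]>-.02)]; pr(n+" cover y",k[:,1]); pr(n+" cover x",k[:,0])
    k=A[(A[:,2]>.03)&(A[:,2]<.06)&(abs(A[:,1])<.06)&(A[:,0]<-.1)&(A[:,0]>-.2)]; pr(n+" lane x",k[:,0])
    k=A[(A[:,2]>.147)&(A[:,2]<.153)&(abs(A[:,1])<.1)&(A[:,0]>.1)]; pr(n+" analyser x",k[:,0])
# carton held
A=toL(P.reshape(-1,3)); k=A[(A[:,0]>-.2)&(A[:,0]<-.04)&(abs(A[:,1])<.06)&(A[:,2]>.1)&(A[:,2]<.19)]
t=k[(k[:,2]>.165)&(k[:,2]<.178)]
for a in range(3): pr("carton",k[:,a])
E
```

```text
clock: 8.1
tcp_pos: [0.4804, -0.0078, 0.1548]
orientation: [-0.001, 0.132, 0.991, -0.0]
wrist_force: [-0.6, 0.7, -2.1]
finger_gap: 0.0594
grip_force: 45.0
now [ 0.4804 -0.0078  0.1548] q [-0.18  0.19 -0.36  1.02 -0.    0.08] t 8.1 F [-0.6  0.7 -2.1] gap 0.0594
travel [-0.416  0.009 -0.003] rot [-4.000e-03  1.000e-03  2.997e+00] deg [-2.000e-01  1.000e-01  1.798e+02]
travel [-0.416  0.009 -0.003] rot [-0.001 -0.002 -0.003] deg [-0.  -0.1 -0.2]
scene guideR -0.14 58 [-0.044  -0.0407 -0.0353]
scene guideL -0.14 54 [0.0352 0.0395 0.045 ]
scene guideR -0.09 54 [-0.0446 -0.0412 -0.0354]
scene guideL -0.09 32 [0.0363 0.0394 0.0447]
scene guideR -0.05 52 [-0.0447 -0.0412 -0.0354]
scene guideL -0.05 0 
scene cover y 2157 [-0.0512 -0.0031  0.0504]
scene cover x 2157 [0.0032 0.0682 0.1255]
scene lane x 495 [-0.1466 -0.1249 -0.1005]
scene analyser x 9847 [0.1538 0.2654 0.3512]
side guideR -0.14 46 [-0.0415 -0.0365 -0.0325]
side guideL -0.14 46 [0.0393 0.0444 0.0478]
side guideR -0.09 35 [-0.0416 -0.0363 -0.0325]
side guideL -0.09 38 [0.0396 0.044  0.0475]
side guideR -0.05 32 [-0.0408 -0.0363 -0.0322]
side guideL -0.05 41 [0.0388 0.0435 0.0477]
side cover y 1159 [-0.0474  0.0041  0.0538]
side cover x 1159 [0.0014 0.0652 0.1363]
side lane x 524 [-0.1489 -0.1287 -0.1017]
side analyser x 2279 [0.1473 0.2419 0.6993]
carton 1713 [-0.1717 -0.0931 -0.061 ]
carton 1713 [-0.0456 -0.0177  0.0313]
carton 1713 [0.1143 0.1609 0.1867]
```

View pics/d.png

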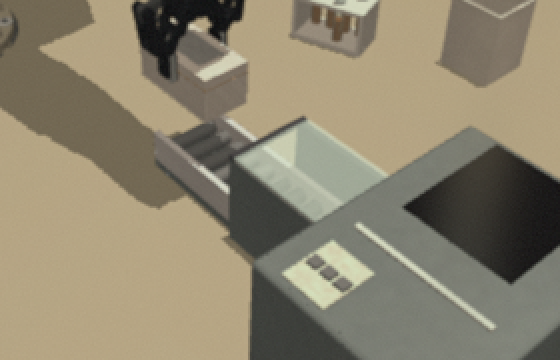

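The crop shows the carton held level in line with the lane at (190,80), with the rollers and cover clear ahead. The two cameras put the lane's centre 0-3 mm left of my estimate, so I use +1 mm.

```bash
python3 -m pendant '[{"travel":[-0.1,0.01,0],"rot":[0,0,0],"fingers":0},{"travel":[-0.25,0.02,0],"rot":[0,0,0],"fingers":0},{"travel":[-0.36,0.02,0.1],"rot":[0,0,0],"fingers":0},{"travel":[-0.416,0.02,0.25],"rot":[0,0,0],"fingers":0},{"travel":[-0.416,0.02,0.38],"rot":[0,0,0],"fingers":0},{"travel":[-0.416,0.02,0.46],"rot":[0,0,0],"fingers":0},{"travel":[-0.416,0.02,0.52],"rot":[0,0,0],"fingers":0},{"travel":[-0.416,0.02,0.55],"rot":[0,0,0],"fingers":0},{"travel":[-0.416,0.02,0.55],"rot":[0,0,0],"fingers":0}]'
python3 - <<'E'
from h import *
plan(L(-.07,.001,.083),LY)
im,d,P=cloud("side"); cv2.imwrite("pics/e.png",im[190:310,260:440].repeat(4,0).repeat(4,1))
E
```

```text
clock: 9.05
tcp_pos: [0.5301, -0.019, 0.0899]
orientation: [-0.0, 0.133, 0.991, -0.0]
wrist_force: [0.5, 0.0, -3.1]
finger_gap: 0.0598
grip_force: 45.0
now [ 0.5301 -0.019   0.0899] q [-0.19  0.33 -0.34  0.9  -0.    0.08] t 9.05 F [ 0.5  0.  -3.1] gap 0.0598
travel [ 0.008 -0.001  0.058] rot [-0.     0.     2.996] deg [ -0.    0.  179.7]
travel [ 0.008 -0.001  0.058] rot [-0.    -0.    -0.004] deg [-0.  -0.  -0.3]
```

View pics/e.png

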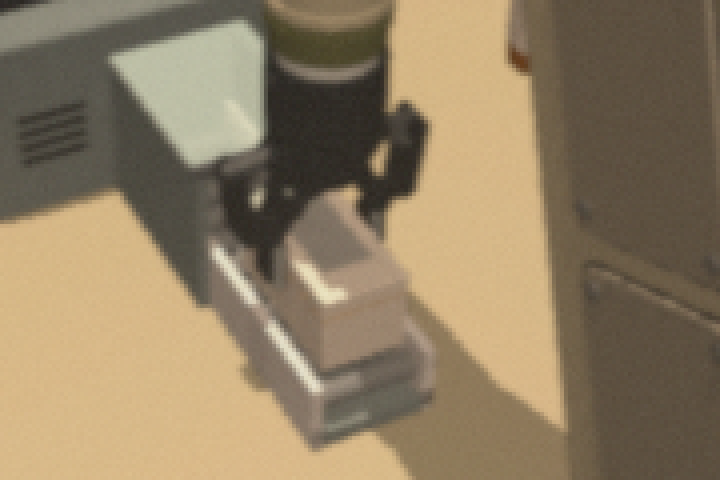

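The carton is lined up between the guides with its near end at (360,350), just above the rollers. Next I lower it gently.

```bash
python3 -m pendant '[{"travel":[0,0,0.02],"rot":[0,0,0],"fingers":0},{"travel":[0,0,0.035],"rot":[0,0,0],"fingers":0},{"travel":[0,0,0.05],"rot":[0,0,0],"fingers":0},{"travel":[0,0,0.055],"rot":[0,0,0],"fingers":0},{"travel":[0,0,0.055],"rot":[0,0,0],"fingers":0}]'
```

```text
clock: 9.6
tcp_pos: [0.5301, -0.0188, 0.0834]
orientation: [-0.0, 0.133, 0.991, -0.0]
wrist_force: [-0.1, -0.5, -4.3]
finger_gap: 0.0592
grip_force: 45.0
```

```bash
python3 -m pendant '[{"travel":[0,0,0.01],"rot":[0,0,0],"fingers":0},{"travel":[0,0,0.015],"rot":[0,0,0],"fingers":0},{"travel":[0,0,0.015],"rot":[0,0,0],"fingers":0}]'
```

```text
clock: 9.9
tcp_pos: [0.5312, -0.0191, 0.0828]
orientation: [0.001, 0.133, 0.991, -0.0]
wrist_force: [0.2, -1.1, 6.4]
finger_gap: 0.0596
grip_force: 45.8
```

Contact with the rollers (force up about 10 N). Release slowly and rise.

```bash
python3 -m pendant '[{"travel":[0,0,0],"rot":[0,0,0],"fingers":0.42},{"travel":[0,0,0],"rot":[0,0,0],"fingers":0.5},{"travel":[0,0,0],"rot":[0,0,0],"fingers":0.6},{"travel":[0,0,0],"rot":[0,0,0],"fingers":0.8},{"travel":[0,0,0],"rot":[0,0,0],"fingers":0.8},{"travel":[0,0,-0.1],"rot":[0,0,0],"fingers":0.8},{"travel":[0,0,-0.3],"rot":[0,0,0],"fingers":0.8},{"travel":[0,0,-0.6],"rot":[0,0,0],"fingers":0.8},{"travel":[0,0,-0.9],"rot":[0,0,0],"fingers":0.8},{"travel":[0,0,-1],"rot":[0,0,0],"fingers":0.8}]' 20
python3 - <<'E'
from h import *
c,s=np.cos(LY),np.sin(LY)
for n in ("scene","side"):
    im,d,P=cloud(n); A=P.reshape(-1,3); B=A[:,:2]-LO; x=c*B[:,0]+s*B[:,1]; y=-s*B[:,0]+c*B[:,1]
    k=(A[:,2]>.092)&(A[:,2]<.104)&(abs(y)<.045)&(x<.0)&(x>-.17)
    print(n,k.sum(),cv2.minAreaRect(np.stack([x[k],y[k]],1).astype(np.float32)*1000),np.median(A[k,2]))
plan(L(-.24,.001,.15),LY,np.radians(48))
E
```

```text
clock: 10.9
tcp_pos: [0.5321, -0.0192, 0.2066]
orientation: [0.003, 0.133, 0.991, -0.0]
wrist_force: [0.8, 0.8, -0.8]
finger_gap: 0.0766
grip_force: 0.0
scene 850 ((-74.81199645996094, -1.194375991821289), (61.78022003173828, 112.12222290039062), 89.850341796875) 0.09789441508137453
side 801 ((-65.73079681396484, -4.363605499267578), (76.00514221191406, 133.3985137939453), 88.2549057006836) 0.09813868169369899
now [ 0.5317 -0.0191  0.2045] q [-0.19  0.24 -0.16  1.16 -0.    0.08] t 11.0 F [-0.1  0.   0. ] gap 0.0767
travel [ 1.44  -0.01   0.447] rot [-1.211e+00  2.000e-03  2.740e+00] deg [-7.270e+01  1.000e-01  1.644e+02]
travel [ 1.44  -0.01   0.447] rot [-0.001 -0.795 -0.004] deg [ -0.1 -47.7  -0.2]
```

The carton sits on the rollers: top at z=98 mm, aligned within 0.2°, near end about x=-132. Now back off, shut the fingers and lean.

```bash
python3 -m pendant '[{"travel":[0.25,0,0],"rot":[0,0,0],"fingers":0},{"travel":[0.6,0,0],"rot":[0,0,0],"fingers":-1},{"travel":[0.95,0,0],"rot":[0,0,0],"fingers":-1},{"travel":[1,0,0],"rot":[0,-0.1,0],"fingers":-1},{"travel":[1,0,0],"rot":[0,-0.24,0],"fingers":-1},{"travel":[1,0,0],"rot":[0,-0.38,0],"fingers":-1},{"travel":[1,0,0],"rot":[0,-0.52,0],"fingers":-1},{"travel":[1,0,0],"rot":[0,-0.66,0],"fingers":-1},{"travel":[1,0,0],"rot":[0,-0.8,0],"fingers":-1},{"travel":[1,0,0],"rot":[0,-0.8,0],"fingers":-1}]'
python3 - <<'E'
from h import *
plan(L(-.185,.001,.070),LY,np.radians(48))
plan(L(-.15,.001,.070),LY,np.radians(48))
plan(L(.003,.001,.070),LY,np.radians(48))
E
```

```text
clock: 12.0
tcp_pos: [0.4303, 0.0214, 0.2369]
orientation: [0.389, 0.124, 0.911, -0.056]
wrist_force: [-0.2, 0.3, -0.3]
finger_gap: -0.0002
grip_force: 0.0
now [0.4303 0.0214 0.2369] q [-0.01 -0.5  -1.03  0.25 -0.19  0.18] t 12.0 F [-0.2  0.3 -0.3] gap -0.0002
travel [ 1.057 -0.104  0.907] rot [-0.045  0.017  2.997] deg [ -2.7   1.  179.8]
travel [ 1.057 -0.104  0.907] rot [-0.011 -0.028 -0.003] deg [-0.7 -1.7 -0.2]
now [0.4303 0.0214 0.2369] q [-0.01 -0.5  -1.03  0.25 -0.19  0.18] t 12.0 F [-0.2  0.3 -0.3] gap -0.0002
travel [ 0.856 -0.101  1.118] rot [-0.045  0.017  2.997] deg [ -2.7   1.  179.8]
travel [ 0.856 -0.101  1.118] rot [-0.011 -0.028 -0.003] deg [-0.7 -1.7 -0.2]
now [0.4303 0.0214 0.2369] q [-0.01 -0.5  -1.03  0.25 -0.19  0.18] t 12.0 F [-0.2  0.3 -0.3] gap -0.0002
travel [-0.025 -0.087  2.04 ] rot [-0.045  0.017  2.997] deg [ -2.7   1.  179.8]
travel [-0.025 -0.087  2.04 ] rot [-0.011 -0.028 -0.003] deg [-0.7 -1.7 -0.2]
```

```bash
cat > fk.py <<'E'
from h import *
from scipy.optimize import least_squares
s=env.get_state()
D=[([.154,-.554,.250],[-1.439,.313,.046,1.304]),([.4503,-.3258,.2503],[-.77,.28,-.01,1.29]),([.4502,-.3258,.1783],[-.77,.31,-.14,1.12]),([.4513,-.3233,.041],[-.77,.43,-.33,.81]),([.4536,-.0601,.1546],[-.31,.14,-.41,1.01]),([.4804,-.0078,.1548],[-.18,.19,-.36,1.02]),([.5301,-.019,.0899],[-.19,.33,-.34,.9]),([.5317,-.0191,.2045],[-.19,.24,-.16,1.16]),(s["tcp_pos"],s["joint_pos"][:4])]
def fk(w,q2,q3,p):
    a=q2-q3; A1,B1,A2,B2,T,O,H=w
    return np.array([A1*np.sin(q2)+B1*np.cos(q2)+A2*np.cos(a)+B2*np.sin(a)+T*np.cos(p)+O*np.sin(p), A1*np.cos(q2)-B1*np.sin(q2)-A2*np.sin(a)+B2*np.cos(a)-T*np.sin(p)+O*np.cos(p)+H])
def res(w):
    o=[]
    for P,q in D:
        r=P[0]*np.cos(q[0])+P[1]*np.sin(q[0]); o+=list(fk(w,q[1],q[2],q[1]-q[2]+q[3])-[r,P[2]])
    return np.array(o+list(1e-3*(w-w0)))
w0=np.array([.3,0,.35,0,.2,0,.25]); W=least_squares(res,w0).x
E
python3 - <<'E'
from fk import *
print(W.round(3),(res(W)[:-7]*1000).round(1))
lat=[(-P[0]*np.sin(q[0])+P[1]*np.cos(q[0])) for P,q in D]; print("lat",np.round(lat,3))
for tilt in (30,35,40,45,50):
    p=np.pi/2-np.radians(tilt)
    for z in (.07,.09,.2):
        out=[]
        for r in np.arange(.36,.62,.02):
            f=least_squares(lambda v:fk(W,v[0],v[1],p)-[r,z],[.2,-.4]); q2,q3=f.x
            ok=f.cost<1e-7 and -.86<q2<1.69 and -1.03<q3<1.26 and -2.2<p-q2+q3<2.34
            out.append(f"{r:.2f}:{q2:.2f},{q3:.2f}" if ok else "x")
        print(tilt,z,[o for o in out if o!="x"][:2])
E
```

```text
[ 0.531 -0.008  0.411  0.046  0.435  0.007  0.241] [ 1.3  0.  -1.7 -4.8  1.2 -1.1  1.3  1.6  1.3  3.2 -0.5 -1.1 -2.2  2.3
  0.2  2.   0.9 -2.2]
lat [0.08  0.08  0.08  0.082 0.081 0.078 0.081 0.082 0.027]
30 0.07 ['0.48:0.03,-1.00', '0.50:0.06,-0.97']
30 0.09 ['0.46:-0.06,-1.01', '0.48:-0.02,-0.97']
30 0.2 ['0.36:-0.48,-0.93', '0.38:-0.43,-0.91']
35 0.07 ['0.52:0.09,-1.02', '0.54:0.13,-0.98']
35 0.09 ['0.50:0.01,-1.03', '0.52:0.04,-0.99']
35 0.2 ['0.36:-0.55,-1.00', '0.38:-0.49,-0.98']
40 0.07 ['0.56:0.17,-1.03', '0.58:0.20,-0.98']
40 0.09 ['0.56:0.12,-1.00', '0.58:0.15,-0.96']
40 0.2 ['0.42:-0.44,-1.03', '0.44:-0.38,-1.00']
45 0.07 ['0.60:0.27,-1.03']
45 0.09 ['0.60:0.21,-1.01']
45 0.2 ['0.50:-0.25,-1.02', '0.52:-0.21,-0.99']
50 0.07 []
50 0.09 []
50 0.2 ['0.56:-0.11,-1.01', '0.58:-0.07,-0.98']
```

The lean limit comes from joint 3 near the base. So I push in two phases. First, nearly upright (10°) while in the open; then lean about 36° for the stretch under the rim.

```bash
python3 -m pendant '[{"travel":[0,0,0],"rot":[0,0.14,0],"fingers":-1},{"travel":[0,0,0],"rot":[0,0.28,0],"fingers":-1},{"travel":[0,0,0],"rot":[0,0.42,0],"fingers":-1},{"travel":[0,0,0],"rot":[0,0.56,0],"fingers":-1},{"travel":[0,0,0],"rot":[0,0.63,0],"fingers":-1},{"travel":[0,0,0],"rot":[0,0.63,0],"fingers":-1},{"travel":[0,0,0],"rot":[0,0.63,0],"fingers":-1}]'
python3 - <<'E'
from fk import *
W=np.array([0.531,-0.008,0.411,0.046,0.435,0.007,0.241])
plan(L(-.17,.001,.08),LY,np.radians(10))
for t in (10,34,36,38):
  for x in (-.17,-.155,-.07,-.065,-.06,-.05,.005):
    P=L(x,.001,.075); r=np.sqrt(P[0]**2+P[1]**2-.0064); p=np.pi/2-np.radians(t)
    f=least_squares(lambda v:fk(W,v[0],v[1],p)-[r,.075],[.2,-.4]); print(t,x,round(r,3),f.x.round(3),f.cost<1e-7, end=" | ")
E
```

```text
clock: 12.7
tcp_pos: [0.4281, 0.0202, 0.2317]
orientation: [0.067, 0.136, 0.988, -0.013]
wrist_force: [0.2, -0.3, -0.2]
finger_gap: -0.0001
grip_force: 0.0
now [0.4281 0.0202 0.2317] q [-0.12 -0.07 -0.45  1.06 -0.03  0.15] t 12.7 F [ 0.2 -0.3 -0.2] gap -0.0001
travel [ 0.106 -0.085  1.262] rot [-0.058  0.015  2.988] deg [ -3.5   0.9 179.3]
travel [ 0.106 -0.085  1.262] rot [-0.01  -0.037 -0.011] deg [-0.6 -2.2 -0.7]
10 -0.17 0.425 [ 0.069 -0.751] True | 10 -0.155 0.44 [ 0.095 -0.722] True | 10 -0.07 0.523 [ 0.237 -0.545] True | 10 -0.065 0.528 [ 0.245 -0.534] True | 10 -0.06 0.533 [ 0.253 -0.523] True | 10 -0.05 0.543 [ 0.269 -0.5  ] True | 10 0.005 0.597 [ 0.356 -0.372] True | 34 -0.17 0.425 [-0.107 -1.168] True | 34 -0.155 0.44 [-0.074 -1.143] True | 34 -0.07 0.523 [ 0.086 -0.987] True | 34 -0.065 0.528 [ 0.094 -0.977] True | 34 -0.06 0.533 [ 0.102 -0.967] True | 34 -0.05 0.543 [ 0.119 -0.947] True | 34 0.005 0.597 [ 0.205 -0.834] True | 36 -0.17 0.425 [-0.105 -1.205] True | 36 -0.155 0.44 [-0.072 -1.18 ] True | 36 -0.07 0.523 [ 0.087 -1.023] True | 36 -0.065 0.528 [ 0.096 -1.014] True | 36 -0.06 0.533 [ 0.104 -1.004] True | 36 -0.05 0.543 [ 0.12  -0.984] True | 36 0.005 0.597 [ 0.205 -0.87 ] True | 38 -0.17 0.425 [-0.098 -1.243] True | 38 -0.155 0.44 [-0.065 -1.218] True | 38 -0.07 0.523 [ 0.093 -1.06 ] True | 38 -0.065 0.528 [ 0.101 -1.05 ] True | 38 -0.06 0.533 [ 0.109 -1.04 ] True | 38 -0.05 0.543 [ 0.125 -1.02 ] True | 38 0.005 0.597 [ 0.208 -0.907] True |
```

```bash
python3 -m pendant '[{"travel":[0.1,-0.04,0],"rot":[-0.01,-0.037,-0.011],"fingers":-1},{"travel":[0.13,-0.085,0.15],"rot":[-0.01,-0.037,-0.011],"fingers":-1},{"travel":[0.13,-0.085,0.45],"rot":[-0.01,-0.037,-0.011],"fingers":-1},{"travel":[0.13,-0.085,0.7],"rot":[-0.01,-0.037,-0.011],"fingers":-1},{"travel":[0.12,-0.085,0.85],"rot":[-0.01,-0.037,-0.011],"fingers":-1},{"travel":[0.12,-0.085,0.9],"rot":[-0.01,-0.037,-0.011],"fingers":-1}]'
python3 - <<'E'
from h import *
plan(L(-.172,.001,.082),LY,np.radians(10))
E
```

```text
clock: 13.3
tcp_pos: [0.4238, 0.0101, 0.1225]
orientation: [0.087, 0.13, 0.988, -0.011]
wrist_force: [-0.4, 0.2, 0.4]
finger_gap: -0.0001
grip_force: 0.0
now [0.4238 0.0101 0.1225] q [-0.15 -0.02 -0.7   0.72 -0.02  0.11] t 13.3 F [-0.4  0.2  0.4] gap -0.0001
travel [-0.001 -0.006  0.343] rot [-1.000e-03  1.000e-03 -2.999e+00] deg [-1.000e-01  1.000e-01 -1.799e+02]
travel [-0.001 -0.006  0.343] rot [0.001 0.001 0.001] deg [0.  0.  0.1]
```

```bash
python3 -m pendant '[{"travel":[0,-0.006,0.12],"rot":[0,0,0],"fingers":-1},{"travel":[0,-0.006,0.25],"rot":[0,0,0],"fingers":-1},{"travel":[0,-0.006,0.34],"rot":[0,0,0],"fingers":-1},{"travel":[0,-0.006,0.34],"rot":[0,0,0],"fingers":-1}]'
python3 -m pendant '[{"travel":[-0.066,0,0.012],"rot":[0,0,0],"fingers":-1},{"travel":[-0.131,0,0.023],"rot":[0,0,0],"fingers":-1},{"travel":[-0.172,0,0.03],"rot":[0,0,0],"fingers":-1},{"travel":[-0.213,0,0.038],"rot":[0,0,0],"fingers":-1},{"travel":[-0.254,0,0.045],"rot":[0,0,0],"fingers":-1},{"travel":[-0.296,0,0.052],"rot":[0,0,0],"fingers":-1},{"travel":[-0.337,0,0.059],"rot":[0,0,0],"fingers":-1}]'
python3 - <<'E'
from h import *
plan(L(-.054,.001,.082),LY,np.radians(10))
im,d,P=cloud("side"); cv2.imwrite("pics/f.png",im[170:310,250:440].repeat(4,0).repeat(4,1))
E
```

```text
clock: 13.7
tcp_pos: [0.4323, 0.0073, 0.0842]
orientation: [0.088, 0.13, 0.988, -0.011]
wrist_force: [-0.3, 0.2, 0.1]
finger_gap: 0.0
grip_force: 0.0
clock: 14.4
tcp_pos: [0.4739, -0.0038, 0.0851]
orientation: [0.088, 0.13, 0.988, -0.011]
wrist_force: [-0.0, -0.4, 1.6]
finger_gap: -0.0001
grip_force: 0.4
now [ 0.4739 -0.0038  0.0851] q [-0.17  0.12 -0.66  0.61 -0.02  0.09] t 14.4 F [-0.  -0.4  1.6] gap -0.0001
travel [-0.597 -0.002  0.134] rot [-6.e-03  1.e-03 -3.e+00] deg [-4.0e-01  1.0e-01 -1.8e+02]
travel [-0.597 -0.002  0.134] rot [0.001 0.004 0.   ] deg [0.1 0.2 0. ]
```

View pics/f.png

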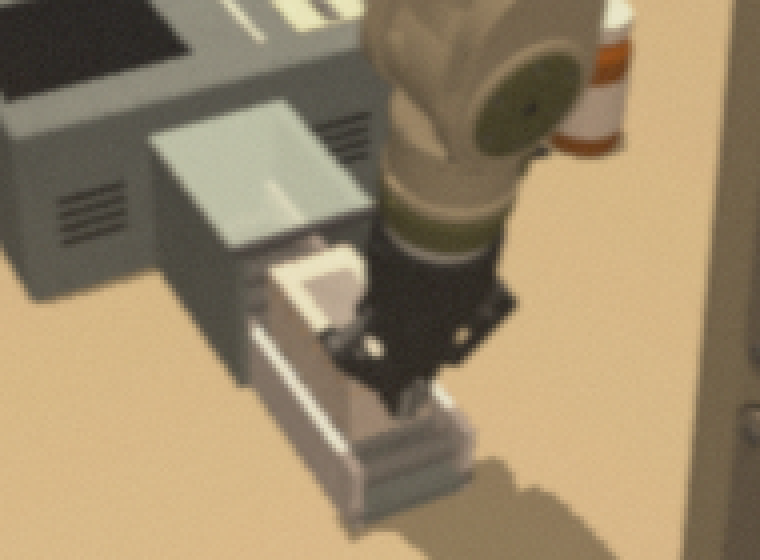

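The fingers are at the carton's near end at (405,400), and the carton is straight between the guides and entering under the rim. I continue in the same way.

```bash
python3 -m pendant '[{"travel":[-0.03,0,0.007],"rot":[0,0,0],"fingers":-1},{"travel":[-0.07,0,0.015],"rot":[0,0,0],"fingers":-1},{"travel":[-0.11,0,0.024],"rot":[0,0,0],"fingers":-1},{"travel":[-0.15,0,0.033],"rot":[0,0,0],"fingers":-1},{"travel":[-0.19,0,0.042],"rot":[0,0,0],"fingers":-1},{"travel":[-0.23,0,0.05],"rot":[0,0,0],"fingers":-1},{"travel":[-0.27,0,0.06],"rot":[0,0,0],"fingers":-1},{"travel":[-0.3,0,0.067],"rot":[0,0,0],"fingers":-1}]'
python3 -m pendant '[{"travel":[-0.03,0,0.007],"rot":[0,0,0],"fingers":-1},{"travel":[-0.07,0,0.015],"rot":[0,0,0],"fingers":-1},{"travel":[-0.11,0,0.024],"rot":[0,0,0],"fingers":-1},{"travel":[-0.15,0,0.033],"rot":[0,0,0],"fingers":-1},{"travel":[-0.19,0,0.042],"rot":[0,0,0],"fingers":-1},{"travel":[-0.23,0,0.05],"rot":[0,0,0],"fingers":-1},{"travel":[-0.26,0,0.058],"rot":[0,0,0],"fingers":-1},{"travel":[-0.28,0,0.062],"rot":[0,0,0],"fingers":-1},{"travel":[-0.29,0,0.065],"rot":[0,0,0],"fingers":-1},{"travel":[-0.29,0,0.065],"rot":[0,0,0],"fingers":-1}]'
python3 - <<'E'
from h import *
plan(L(-.068,.001,.074),LY,np.radians(35))
E
```

```text
clock: 15.25
tcp_pos: [0.5098, -0.0134, 0.0837]
orientation: [0.089, 0.13, 0.987, -0.011]
wrist_force: [0.1, 0.5, 0.2]
finger_gap: 0.0002
grip_force: 0.3
clock: 16.25
tcp_pos: [0.5438, -0.0225, 0.0822]
orientation: [0.089, 0.13, 0.987, -0.011]
wrist_force: [-0.4, -0.1, 0.2]
finger_gap: 0.0001
grip_force: 0.0
now [ 0.5438 -0.0225  0.0822] q [-0.18  0.25 -0.5   0.64 -0.01  0.08] t 16.25 F [-0.4 -0.1  0.2] gap 0.0001
travel [ 0.119 -0.003  0.048] rot [ 6.43e-01  2.00e-03 -2.93e+00] deg [ 3.860e+01  1.000e-01 -1.758e+02]
travel [ 0.119 -0.003  0.048] rot [ 0.001 -0.412  0.   ] deg [  0.1 -24.7   0. ]
```

```bash
python3 -m pendant '[{"travel":[0.08,0,-0.015],"rot":[0,0,0],"fingers":-1},{"travel":[0.119,0,-0.02],"rot":[0,-0.08,0],"fingers":-1},{"travel":[0.119,0,0],"rot":[0,-0.2,0],"fingers":-1},{"travel":[0.119,0,0.02],"rot":[0,-0.32,0],"fingers":-1},{"travel":[0.119,0,0.048],"rot":[0,-0.412,0],"fingers":-1},{"travel":[0.119,0,0.048],"rot":[0,-0.412,0],"fingers":-1},{"travel":[0.119,0,0.048],"rot":[0,-0.412,0],"fingers":-1}]'
python3 - <<'E'
from h import *
plan(L(.0045,.001,.072),LY,np.radians(37))
im,d,P=cloud("side"); cv2.imwrite("pics/g.png",im[170:310,250:440].repeat(4,0).repeat(4,1))
E
```

```text
clock: 16.95
tcp_pos: [0.5298, -0.0187, 0.0735]
orientation: [0.296, 0.124, 0.946, -0.039]
wrist_force: [-0.1, -0.7, 0.5]
finger_gap: 0.0003
grip_force: 0.0
now [ 0.5298 -0.0187  0.0735] q [-0.15  0.07 -0.99 -0.09 -0.06  0.09] t 16.95 F [-0.1 -0.7  0.5] gap 0.0003
travel [-0.499 -0.003  0.361] rot [ 5.900e-02  2.000e-03 -2.999e+00] deg [ 3.5e+00  1.0e-01 -1.8e+02]
travel [-0.499 -0.003  0.361] rot [ 0.001 -0.037  0.   ] deg [ 0.1 -2.2  0. ]
```

View pics/g.png

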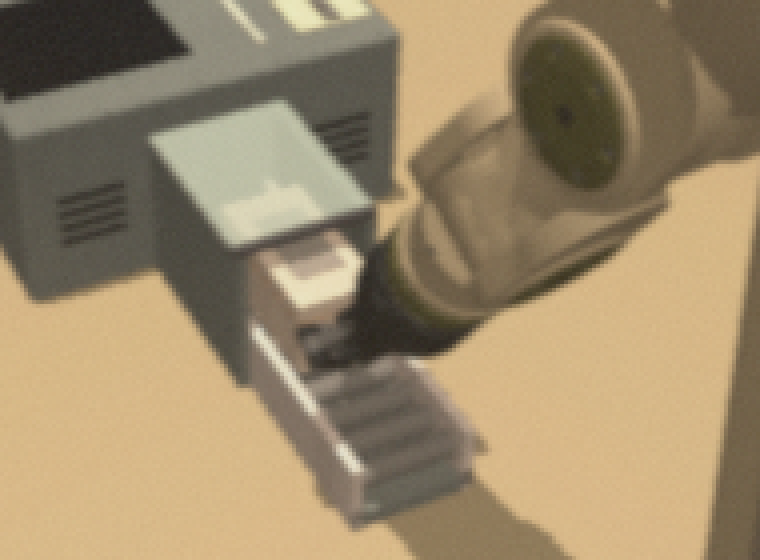

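The leaned, shut fingers are just behind the carton's near end at (325,345), and the carton is half under the cover and straight. I push on at about 45 mm/s.

```bash
python3 -m pendant '[{"travel":[-0.03,0,0.022],"rot":[0,0,0],"fingers":-1},{"travel":[-0.06,0,0.043],"rot":[0,0,0],"fingers":-1},{"travel":[-0.09,0,0.065],"rot":[0,0,0],"fingers":-1},{"travel":[-0.12,0,0.087],"rot":[0,0,0],"fingers":-1},{"travel":[-0.15,0,0.108],"rot":[0,0,0],"fingers":-1},{"travel":[-0.18,0,0.13],"rot":[0,-0.01,0],"fingers":-1},{"travel":[-0.21,0,0.152],"rot":[0,-0.02,0],"fingers":-1},{"travel":[-0.24,0,0.174],"rot":[0,-0.03,0],"fingers":-1},{"travel":[-0.27,0,0.195],"rot":[0,-0.037,0],"fingers":-1},{"travel":[-0.3,0,0.217],"rot":[0,-0.037,0],"fingers":-1}]'
python3 - <<'E'
from h import *
plan(L(.0045,.001,.072),LY,np.radians(37))
im,d,P=cloud("side"); cv2.imwrite("pics/h.png",im[170:310,250:440].repeat(4,0).repeat(4,1))
E
```

```text
clock: 18.0
tcp_pos: [0.5737, -0.0305, 0.0728]
orientation: [0.316, 0.124, 0.94, -0.041]
wrist_force: [-1.2, 0.5, 0.2]
finger_gap: 0.0004
grip_force: 0.4
now [ 0.5737 -0.0305  0.0728] q [-0.16  0.15 -0.94 -0.16 -0.06  0.08] t 18.0 F [-1.2  0.5  0.2] gap 0.0004
travel [-0.185 -0.003  0.149] rot [-4.e-03  2.e-03 -3.e+00] deg [-3.0e-01  1.0e-01 -1.8e+02]
travel [-0.185 -0.003  0.149] rot [0.001 0.003 0.   ] deg [0.1 0.2 0. ]
```

View pics/h.png

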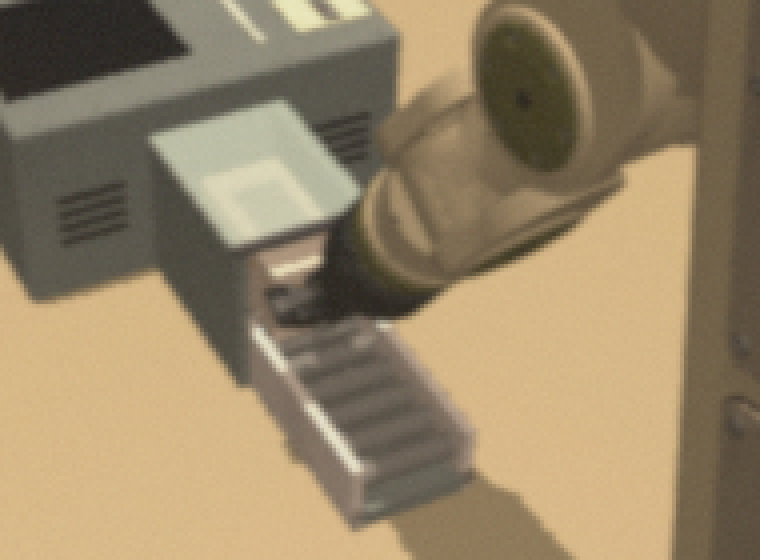

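The carton's near end is at about the rim at (295,290), still straight, with the fingers clear below the rim. I close the last 28 mm slowly.

```bash
python3 -m pendant '[{"travel":[-0.022,0,0.018],"rot":[0,0,0],"fingers":-1},{"travel":[-0.044,0,0.035],"rot":[0,0,0],"fingers":-1},{"travel":[-0.066,0,0.053],"rot":[0,0,0],"fingers":-1},{"travel":[-0.088,0,0.071],"rot":[0,0,0],"fingers":-1},{"travel":[-0.11,0,0.088],"rot":[0,0,0],"fingers":-1},{"travel":[-0.13,0,0.104],"rot":[0,0,0],"fingers":-1},{"travel":[-0.15,0,0.12],"rot":[0,0,0],"fingers":-1},{"travel":[-0.16,0,0.128],"rot":[0,0,0],"fingers":-1},{"travel":[-0.17,0,0.136],"rot":[0,0,0],"fingers":-1}]'
python3 -m pendant '[{"travel":[-0.01,0,0.008],"rot":[0,0,0],"fingers":-1},{"travel":[-0.015,0,0.012],"rot":[0,0,0],"fingers":-1},{"travel":[-0.015,0,0.012],"rot":[0,0,0],"fingers":-1}]'
python3 -c "
from h import *
plan(L(.0045,.001,.072),LY,np.radians(37))"
```

```text
clock: 18.95
tcp_pos: [0.5993, -0.0373, 0.0726]
orientation: [0.316, 0.124, 0.94, -0.041]
wrist_force: [-0.5, -0.5, 0.4]
finger_gap: -0.0001
grip_force: 0.4
clock: 19.25
tcp_pos: [0.6015, -0.0379, 0.0726]
orientation: [0.316, 0.124, 0.94, -0.041]
wrist_force: [-0.4, -0.8, -0.4]
finger_gap: -0.0001
grip_force: 0.0
now [ 0.6015 -0.0379  0.0726] q [-0.17  0.2  -0.88 -0.15 -0.05  0.07] t 19.25 F [-0.4 -0.8 -0.4] gap -0.0001
travel [ 0.005 -0.003  0.002] rot [ 5.e-03 -2.e-03  3.e+00] deg [ 3.0e-01 -1.0e-01  1.8e+02]
travel [ 0.005 -0.003  0.002] rot [ 0.001  0.003 -0.   ] deg [ 0.1  0.2 -0. ]
```

Continue in 1.5 mm steps until the stop is felt.

```bash
python3 -m pendant '[{"travel":[-0.01,0,0.008],"rot":[0,0,0],"fingers":-1},{"travel":[-0.02,0,0.015],"rot":[0,0,0],"fingers":-1},{"travel":[-0.02,0,0.015],"rot":[0,0,0],"fingers":-1}]'
python3 -m pendant '[{"travel":[-0.01,0,0.008],"rot":[0,0,0],"fingers":-1},{"travel":[-0.02,0,0.015],"rot":[0,0,0],"fingers":-1},{"travel":[-0.02,0,0.015],"rot":[0,0,0],"fingers":-1}]'
```

```text
clock: 19.55
tcp_pos: [0.6045, -0.0387, 0.0726]
orientation: [0.316, 0.124, 0.94, -0.041]
wrist_force: [0.3, -0.3, -0.2]
finger_gap: -0.0
grip_force: 0.0
clock: 19.85
tcp_pos: [0.6053, -0.0389, 0.0714]
orientation: [0.315, 0.124, 0.94, -0.041]
wrist_force: [-8.8, 2.0, 5.8]
finger_gap: -0.0001
grip_force: 4.4
```

A firm 9 N stop. Withdraw straight back, then check.

```bash
python3 -m pendant '[{"travel":[0.02,0,-0.015],"rot":[0,0,0],"fingers":-1},{"travel":[0.06,0,-0.045],"rot":[0,0,0],"fingers":-1},{"travel":[0.15,0,-0.113],"rot":[0,0,0],"fingers":-1},{"travel":[0.3,0,-0.226],"rot":[0,0,0],"fingers":-1},{"travel":[0.4,0,-0.31],"rot":[0,0,0],"fingers":-1},{"travel":[0.4,0,-0.5],"rot":[0,0,0],"fingers":-1},{"travel":[0.35,0,-0.8],"rot":[0,0,0],"fingers":-1},{"travel":[0.3,0,-1],"rot":[0,0,0],"fingers":-1},{"travel":[0.3,0,-1],"rot":[0,0,0],"fingers":-1}]'
python3 - <<'E'
from h import *
c,s=np.cos(LY),np.sin(LY); ims=[]
for n in ("side","scene"):
    im,d,P=cloud(n); ims.append(im)
    A=P.reshape(-1,3); B=A[:,:2]-LO; x=c*B[:,0]+s*B[:,1]; y=-s*B[:,0]+c*B[:,1]
    k=(A[:,2]>.05)&(A[:,2]<.11)&(abs(y-.002)<.028)&(x>-.05)&(x<.14)
    print(n,k.sum(),[np.percentile(v[k],[2,25,50,75,98]).round(3).tolist() for v in (x,y,A[:,2])] if k.sum() else "")
    for t in ("bottle","tall_box","rack"):
        o=env.outline_of(n,t)[:1]
        if o: Q=P[o[0]["mask"]]; print(t,np.nanmedian(Q,0).round(3))
cv2.imwrite("pics/i.png",np.hstack([ims[0][150:290,260:400].repeat(4,0).repeat(4,1)[:560,:400],ims[1][220:360,290:390].repeat(4,0).repeat(4,1)]))
print(env.get_state()["wrist_force"],env.get_state()["tcp_pos"])
E
```

```text
clock: 20.75
tcp_pos: [0.5099, -0.0131, 0.15]
orientation: [0.319, 0.123, 0.939, -0.041]
wrist_force: [-0.3, -0.4, 0.5]
finger_gap: -0.0003
grip_force: 0.0
side 207 [[0.023, 0.025, 0.026, 0.028, 0.03], [-0.023, -0.007, 0.005, 0.018, 0.029], [0.051, 0.061, 0.073, 0.083, 0.093]]
tall_box [0.647 0.406 0.07 ]
rack [0.454 0.354 0.07 ]
scene 0 
bottle [ 0.671 -0.399  0.092]
tall_box [0.682 0.369 0.071]
rack [0.48  0.335 0.057]
[ 0.10563379 -0.53755723 -0.02944714] [ 0.50889108 -0.01340504  0.14496548]
```

View pics/i.png

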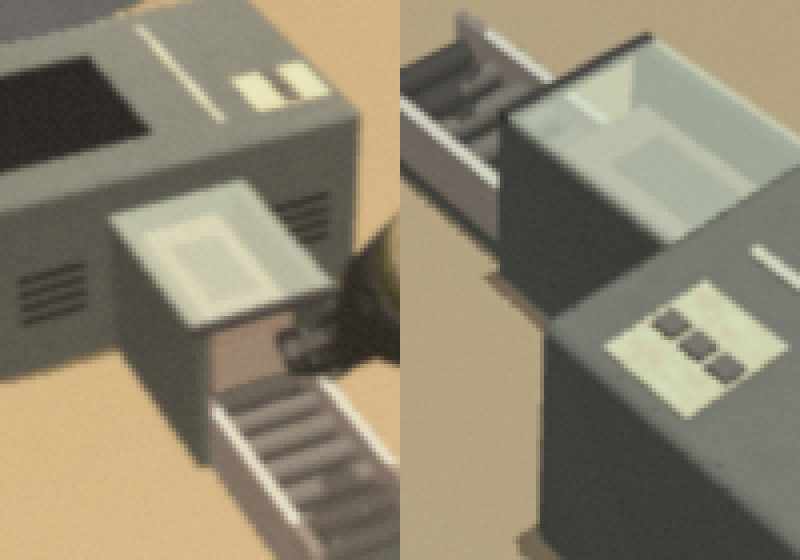

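Through the clear cover the carton lies straight and fully in at (215,265). Its near end measures about x=26 mm against 25 for home. The bystanders are unmoved and the gripper is clear.

```bash
python3 -m pendant '[{"travel":[0,0,-0.2],"rot":[0,0,0],"fingers":-1},{"travel":[0,0,-0.2],"rot":[0,0,0],"fingers":-1},{"travel":[0,0,-0.2],"rot":[0,0,0],"fingers":-1}]'; python3 -c "
from workcell import env
print(env.hand_in())"
```

```text
clock: 21.45
tcp_pos: [0.4958, -0.0097, 0.1656]
orientation: [0.317, 0.124, 0.94, -0.041]
wrist_force: [0.8, -0.3, -0.2]
finger_gap: 0.0001
grip_force: 0.0
the job is handed in; nothing more can be done
None
```

The carton is in the bay against the back stop, upright, let go and at rest; its near end measured about 26 mm inside the rim (25 mm is fully home), no bystander I could check had moved, and the job was handed in at about 21 s.

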